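# Sweep the sound tablets into the counting tray's trough and shut its lid

## Robot

A 7-joint arm with a two-finger parallel gripper is mounted at the origin on a cart in front of the work surface, level with it; the furniture and walls round the work are solid. World frame = base frame: x ahead of the robot, y to its left, z up, the work surface at z = 0. Lengths are in m, angles in rad, forces in N, time in s.
With the tool pointing down it reaches from about 0.425 to 0.95 m from the base axis. Payload 16.7 kg.
Tool frame: the origin (TCP) lies between the finger pads; the fingertips stand 19 mm ahead of it and the grasp point (between the pads) is the TCP; z points along the fingers, y is the line along which they close (so a half turn about z gives the same grasp; the last joint's range is limited). The gripper opens to 94 mm and grips with 3 to 60 N. Pads are 16 mm wide; open, the fingers measure 119 mm over their backs; the gripper's body (75 mm by 177 mm) begins 78 mm behind the grasp point.
Start: joints at [-1.312, 0.426, 0.074, 1.606, -0.034, 1.111, -0.067], TCP at [0.268, 0.619, 0.19] pointing down, gripper open.
Joint ranges: [-2.85, 2.85], [-0.5, 2.14], [-1.23, 1.37], [0.21, 2.46], [-1.02, 4.16], [0.16, 2.05], [-2.73, 2.73]. Speed limits (rad/s): [1.89, 1.89, 2.39, 2.39, 3.01, 3.01, 3.01].

## Interface

Orientations are given as a rotation vector (axis times angle).
In Python, from workcell import bot gives the robot as it stands. The module is installed in compiled form; this text tells all that it offers.
- The arm moves only by the tool play_rows, never from a script. Its argument "targets" is a list of rows, each a list of 3 entries, a list of its own where there are three numbers: the shift along the tool's x, y, z in mm, then the turn, a rotation vector about the tool's x, y, z in degrees, then the closure, from -1 (fully open) to 1 (shut). In form: [[[x, y, z], [ax, ay, az], claw], ...]. A call has exactly 5 rows; each row is the pose to reach, as a shift and turn from the pose commanded when the call began, along the tool's axes at that moment; what a row does not reach only later rows make up. A row lasts 1/10 s, in which the tool goes at most 50 mm and 8.59 degrees, less where a joint would pass 70% of its speed; a pose out of reach is approached as far as the arm can. A call with a gripper value outside its range is refused whole. The fingers move at their own pace and stop on an object; "newtons" is the grip in N (left out, the last holds). Time passes only in rows, so rows that repeat a pose let the fingers close, or fill a call up. It gives the time, the measured TCP pose, the force, the opening and the grip force at its end, in the units of the state.
- bot.state(): the state, without advancing time (a new reading comes with each control period).
- bot.snapshot(name): name is "side" or "top"; returns (picture, depth): 480x640x3 uint8, red, green, blue; 480x640 float32, m along the optical axis (not along the pixel's ray), 0 where there is no reading.
- bot.camera_info(name): a dict with "vertical_fov" (degrees; the focal length in pixels is half the picture's height over the tangent of half this angle, whatever the lens; pixels are square), "cx", "cy" (the principal point, pixels), "world_from_camera" (4x4, takes a point from camera to world coordinates). Camera axes: x right, y up, looking along -z (the intrinsics and any distortion apply to the point x, -y, -z); pixel columns grow to the right and rows downward; lengths in m; the calibration is good to about 2 mm. A picture is of the moment at which its call begins. camera_info takes no time and is no camera call.
- bot.sign_off(): hands the job in; it is judged then, once.
Trained networks look in the newest picture that a camera, given by its name, has taken for a name from the list of things; names that differ only in an ending like _2 or _b are one class to them, and where a whole thing is asked for, a point or a joint stands for the part that bears it (a point fixed in the world has none). Each returns a list of dicts, best first, with "conf" (0 to 1); they miss things now and then, are a little off and sometimes report something else, mostly with a low value. They report only what shows in the picture. A call takes as long as a camera call.
- bot.spot_in(target, camera): "position" ([x, y, z] in m, in world coordinates, good to about 4 mm: the middle of the surface that is visible of it).
- bot.masks_of(target, camera): "pixels" (480x640 bool, what is visible of it).
The state is a dict: "clock": time; "joint_pos": joint angles; "qvel": joint speeds; "effort": joint torques, N m; "ee_pos": TCP position; "orientation": TCP orientation; "contact_force": force on the tool from outside, world axes, zero at the start; "ft_torque": the same for the moment, N m; "opening": opening from 0.0 (shut) to 1.0 (fully open); "finger_force": force on a finger pad.
Only numpy, scipy, OpenCV 4.12 (cv2) and the standard library are available. Lean on these libraries where they do the work, as an engineer would, in place of code of your own. Each camera call takes 0.05 s, during which the arm holds its last target. There are 200 camera calls.

## Task

Three good white tablets and one spoiled brown one lie on the blue counting tray. With your fingertips, sweep the three white tablets across the tray into its trough, leaving the brown one out on the flat of the tray, and then push the trough's lid over until it is fully shut. The tablets are brittle: only sweep them, gently, and never pinch or pick one up. Leave the jar, bottles, cup and black cover where they stand.

Things in the scene. Friction and masses are not known exactly. Their poses are not given: they have to be found in the camera images.
- tray: dark blue tablet counting tray, fixed to the table, 186 (x) by 206 mm (y). Origin: centre of its underside, on the table; z up, x away from the robot, y to the left (turned by its yaw). Flat deck, top at z 28 mm, x -88 to 88, y -98 to 53 mm. Walls 5 mm thick rise to z 40 mm at the deck's near, far and right sides; left of the deck is the trough. A pouring spout sticks out at the trough's near end
- deck_edge (a point): middle of the deck's straight left edge (top surface, 28 mm above the table), along the tray's x, where the deck drops straight off into the trough; nothing stands between deck and trough
- trough_floor (a point): middle of the trough's floor, 14 mm above the table and so 14 mm below the deck; a tablet lies flat in it under the shut lid (15 mm of room), but not leaning or two deep. The trough is a channel along the tray's left side, tray y 53 to 99 mm, x -88 to 88 mm, open above; its outer (left) wall reaches z 28 mm
- lid_hinge (a point): middle of the lid's hinge line, which runs along the tray's x on top of the trough's outer (left) wall, 31 mm above the table
- trough_lid (a joint): angle (rad) of the pale blue trough lid: 0 = shut, flat over the trough and 5 mm of the deck's edge (top face 33 mm above the table, raised rim at its free edge 34 mm); 1.57 = upright; starts between 1.75 and 2.1, leaning outwards, to the left, away from the deck. Stiff hinge: the lid stays at any angle; about 1 N at its edge moves it
- lid_edge (a point): middle of the lid's free edge, 55 mm from the hinge line. The lid is a plate 166 mm long (along the hinge), 3 mm thick; a thumb tab 30 mm wide sticks out 8 mm further in the middle of this edge
- tablet_a_centre (a point): centre of a white tablet, a disc 26 mm across and 11 mm thick, about 11 g, lying flat on the deck
- tablet_b_centre (a point): centre of a white tablet, a disc 26 mm across and 11 mm thick, about 11 g, lying flat on the deck
- tablet_c_centre (a point): centre of a white tablet, a disc 26 mm across and 11 mm thick, about 11 g, lying flat on the deck
- tablet_brown_centre (a point): centre of the brown, spoiled tablet, the same size as the white ones, lying flat among them
- white_jar: white jar with screw lid, 34 mm across, 45 mm high, right of the tray; bystander, origin at the centre of its underside
- dropper_bottle: white dropper bottle with pointed cap, 25 mm across, 66 mm high, beyond the tray; bystander, origin at the centre of its underside
- reagent_bottle: square black bottle, 35 x 31 x 60 mm high, right of the tray; bystander, origin at the centre of its underside
- cup: clear cup with a pinkish sample, 71 mm across, 81 mm high, left of the tray; bystander, origin at the centre of its underside
- light_cover: black box-shaped cover, 54 x 52 x 33 mm high, left of the tray; bystander, origin at the centre of its underside

How it is judged:
By the outcome, as a careful person would: the job done as asked, in the order asked, and still so for the second after the job is handed in, with the robot touching nothing.
It also fails if it takes over 51 s, if anything falls off the work surface, if the arm or the gripper's body presses on something with over 40 N, if the wrist force passes 120 N, or if a joint passes its speed limit or range.

## Working session

There is one attempt and no reset: what is moved stays moved. The work goes in short steps, Python scripts to look and compute and a tool call to move; the robot and the scene stay as the last step left them, time stands still between calls to the robot, and variables do not carry over. Pictures are saved under pics/ and viewed, at most 10 in all, crops included, and the job is handed in when it is done.

Besides the shell and the picture viewer there is one more tool, called after "Request:" by a JSON object that holds its "name" and its "arguments". play_rows: Moves the arm, as the interface text tells. Its arguments: {"type":"object","properties":{"targets":{"type":"array"},"newtons":{"type":"number"}},"required":["targets"]}

```bash
mkdir -p pics
cat > h.py <<'E'
import numpy as np,cv2
from workcell import bot
from scipy.spatial.transform import Rotation as R
def cam(n):
    c=bot.camera_info(n); f=240/np.tan(np.radians(c["vertical_fov"])/2); return c,f
def px2w(n,u,v,d):
    c,f=cam(n); p=np.array([(u-c["cx"])/f*d,-(v-c["cy"])/f*d,-d,1]); return (np.array(c["world_from_camera"])@p)[:3]
def ray(n,u,v,z):
    c,f=cam(n);T=np.array(c["world_from_camera"]);d=T[:3,:3]@np.array([(u-c["cx"])/f,-(v-c["cy"])/f,-1]);o=T[:3,3]
    return o+d*(z-o[2])/d[2]
def w2px(n,p):
    c,f=cam(n);q=np.linalg.inv(c["world_from_camera"])@np.append(p,1);return c["cx"]+f*q[0]/-q[2],c["cy"]-f*q[1]/-q[2]
def snap(n,name):
    p,d=bot.snapshot(n); cv2.imwrite(f"pics/{name}.png",p[:,:,::-1]); return p,d
def st():
    s=bot.state(); print("t",round(s["clock"],2),"ee",np.round(s["ee_pos"],4),"R\n",np.round(R.from_rotvec(s["orientation"]).as_matrix(),3),"F",np.round(s["contact_force"],1),"op",round(s["opening"],2)); return s
E
python3 - <<'E'
from h import *
st()
for n in("top","side"):
    snap(n,n+"0"); print(n,bot.camera_info(n))
for t in("tray","deck_edge","trough_floor","lid_hinge","lid_edge","tablet_a_centre","tablet_brown_centre","cup","light_cover","white_jar","dropper_bottle","reagent_bottle"):
    for n in("top","side"):
        print(t,n,[(np.round(r["position"],3).tolist(),round(r["conf"],2)) for r in bot.spot_in(t,n)][:5])
E
```

```text
t 0.0 ee [0.2681 0.6189 0.1896] R
 [[-0.918  0.398 -0.   ]
 [ 0.398  0.918 -0.001]
 [-0.    -0.001 -1.   ]] F [ 0.2 -0.5  0.6] op 1.0
top {'vertical_fov': 49.07219246804854, 'cx': 324.3852871634595, 'cy': 240.0371279570314, 'world_from_camera': array([[-0.02323615,  0.99696051, -0.07436283,  0.41295117],
       [-0.99972871, -0.02305226,  0.00333034, -0.09192096],
       [ 0.00160599,  0.07442004,  0.99722569,  1.28098794],
       [ 0.        ,  0.        ,  0.        ,  1.        ]])}
side {'vertical_fov': 55.40329500165953, 'cx': 315.35173603773393, 'cy': 236.75428532201676, 'world_from_camera': array([[ 9.95693914e-01,  4.56062755e-02, -8.07074796e-02,
         4.34019435e-01],
       [-9.27014973e-02,  4.87508106e-01, -8.68183321e-01,
        -9.19954692e-01],
       [-2.49057224e-04,  8.71926553e-01,  4.89636624e-01,
         5.39643429e-01],
       [ 0.00000000e+00,  0.00000000e+00,  0.00000000e+00,
         1.00000000e+00]])}
tray top [([0.51, -0.135, 0.026], 0.64)]
tray side [([0.512, -0.144, 0.03], 0.81)]
deck_edge top [([0.51, -0.14, 0.029], 0.94)]
deck_edge side []
trough_
[... 531 characters left out ...]
 0.024], 0.4)]
tablet_brown_centre top []
tablet_brown_centre side [([0.457, 0.202, 0.059], 0.7), ([0.509, -0.146, 0.034], 0.48), ([0.577, -0.177, 0.04], 0.43)]
cup top [([0.456, 0.224, 0.059], 0.96)]
cup side [([0.456, 0.202, 0.059], 0.77)]
light_cover top [([0.538, 0.157, 0.03], 0.95)]
light_cover side [([0.544, 0.144, 0.021], 0.85)]
white_jar top [([0.51, -0.137, 0.029], 0.67), ([0.435, -0.316, 0.045], 0.53)]
white_jar side [([0.436, -0.328, 0.039], 0.84)]
dropper_bottle top [([0.63, -0.113, 0.041], 0.45)]
dropper_bottle side [([0.634, -0.122, 0.036], 0.53)]
reagent_bottle top [([0.56, -0.306, 0.043], 0.63)]
reagent_bottle side [([0.561, -0.317, 0.041], 0.75), ([0.455, 0.2, 0.058], 0.49)]
```

View pics/top0.png

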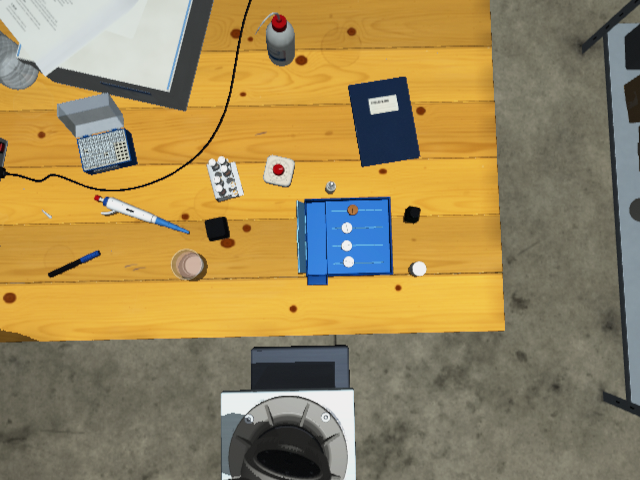

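View pics/side0.png

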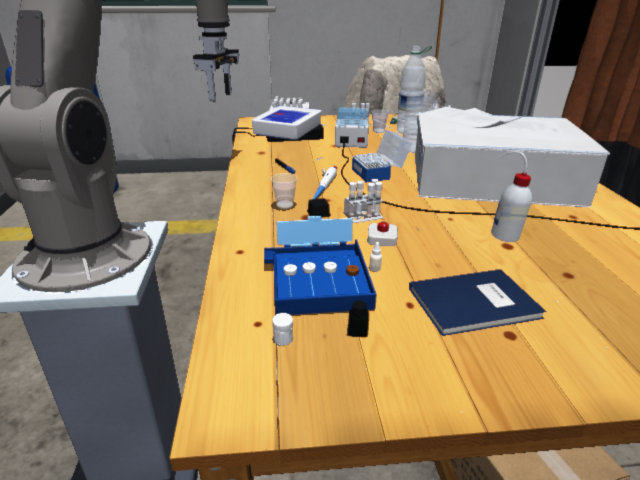

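The top view shows the tray at about (345,238). The white tablets are at about (347,228), (346,245) and (348,262), the brown one is at (352,210), and the lid leans left at column 302. The side view agrees. Next I'll measure these properly.

Run:
```python
from h import *
p,d=bot.snapshot("top")
cv2.imwrite("pics/crop1.png",cv2.resize(p[180:300,280:440,::-1],None,fx=5,fy=5,interpolation=cv2.INTER_CUBIC))
h=cv2.cvtColor(p,cv2.COLOR_RGB2HSV).astype(int)
def blobs(n,m,lo=15):
    k,l,s,c=cv2.connectedComponentsWithStats(m.astype(np.uint8))
    for i in range(1,k):
        if s[i,4]>=lo:
            u,v=c[i]; print(n,np.round(c[i],1),s[i,4],"ray39",np.round(ray("top",u,v,.039),4),"depth",np.round(px2w("top",u,v,d[int(v+.5),int(u+.5)]),4))
roi=np.zeros(d.shape,bool);roi[195:285,290:395]=1
blobs("white",roi&(h[...,1]<60)&(h[...,2]>150))
roi[:,:]=0;roi[200:270,333:385]=1
blobs("brown",roi&((h[...,0]<25)|(h[...,0]>170))&(h[...,1]>60)&(h[...,2]>60))
m=bot.masks_of("tray","top")
mm=np.zeros(d.shape,bool);mm[190:290,290:400]=1
blue=mm&(h[...,0]>100)&(h[...,0]<125)&(h[...,1]>120)
vs,us=np.nonzero(blue)
r=cv2.minAreaRect(np.stack([us,vs],1).astype(np.float32));print(r)
for b in cv2.boxPoints(r): print(b,np.round(ray("top",*b,.035),4))
# height profile over x rows
W=np.array([[px2w("top",u,v,d[v,u]) for u in range(292,398,2)] for v in range(200,284,8)])
for row in W: print(round(row[:,0].mean(),3),' '.join(f"{a[1]*1000:.0f}:{a[2]*1000:.0f}" for a in row))
```

```text
white [346.5 227.4] 90 ray39 [ 0.5345 -0.1492  0.039 ] depth [ 0.5343 -0.1491  0.0412]
white [346.2 245.3] 90 ray39 [ 0.492  -0.1475  0.039 ] depth [ 0.492  -0.1475  0.0385]
white [348.3 261.4] 91 ray39 [ 0.4538 -0.1514  0.039 ] depth [ 0.4537 -0.1513  0.0416]
brown [352.2 209.5] 82 ray39 [ 0.5769 -0.164   0.039 ] depth [ 0.5769 -0.164   0.0392]
((344.4079284667969, 240.68313598632812), (85.52256774902344, 94.019287109375), 88.40885925292969)
[296.22906 199.24365] [ 0.6052 -0.0311  0.035 ]
[390.2121  196.63303] [ 0.6063 -0.2559  0.035 ]
[392.5868  282.12262] [ 0.4024 -0.2549  0.035 ]
[298.60376 284.73325] [ 0.4015 -0.0328  0.035 ]
0.602 -19:1 -24:-1 -28:-6 -34:2 -39:-0 -44:2 -50:37 -55:40 -59:42 -64:43 -69:39 -74:42 -78:38 -83:44 -88:40 -93:39 -97:37 -102:37 -107:39 -112:38 -116:38 -121:33 -126:36 -131:33 -136:33 -140:34 -145:34 -150:37 -155:32 -160:29 -164:32 -169:30 -174:27 -179:28 -184:27 -188:32 -194:27 -199:20 -204:22 -208:26 -213:25 -218:25 -223:26 -227:25 -232:29 -237:28 -242:22 -246:32 -251:31 -255:38 -265:-4 -270:-1 -275:-3
0.583 -19:-1 -23:-6 -28:-6 -37:82 -41:66 -45:50 -49
[... 3336 characters left out ...]
-84:13 -89:11 -93:16 -98:16 -103:30 -108:27 -113:24 -117:28 -122:24 -127:27 -132:27 -136:30 -141:28 -146:30 -151:28 -155:28 -160:29 -165:27 -170:27 -174:28 -179:29 -184:28 -189:27 -193:26 -198:27 -203:24 -208:27 -212:27 -217:31 -222:25 -227:28 -232:25 -237:24 -241:29 -246:27 -250:31 -253:42 -264:0 -268:3
0.41 -15:1 -20:1 -25:1 -30:0 -35:-2 -39:-2 -44:-4 -49:-4 -55:30 -60:27 -64:19 -69:22 -74:21 -79:24 -83:22 -88:24 -93:26 -98:22 -103:3 -108:0 -112:-3 -117:3 -122:-2 -127:-4 -132:-1 -137:2 -142:-1 -147:-8 -151:2 -156:1 -161:-2 -166:3 -171:-1 -176:-0 -180:0 -185:1 -190:-2 -195:-0 -200:-2 -205:-2 -210:-3 -214:-0 -220:-6 -92:1281 -230:-5 -234:2 -239:2 -244:-4 -248:2 -254:-5 -259:-3 -263:-1 -268:2
```

View pics/crop1.png

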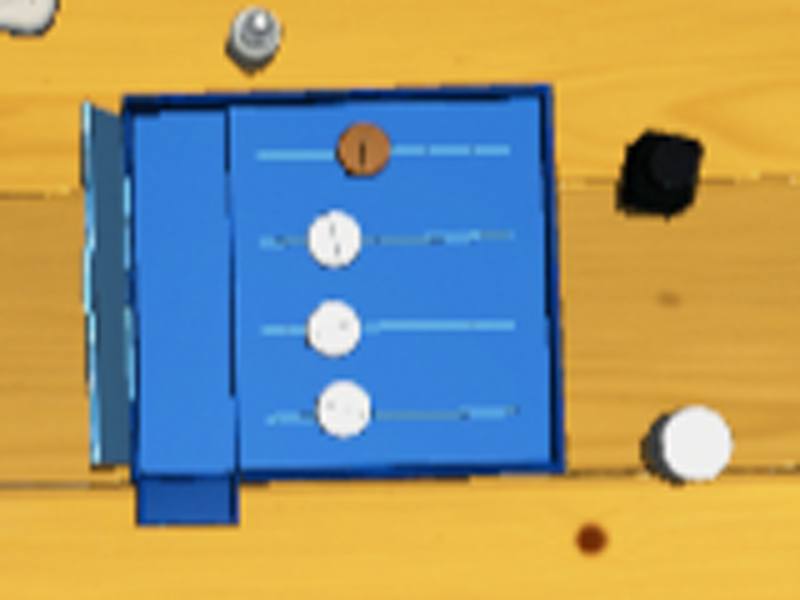

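The tray's yaw is about 0 and its centre is about (0.512, -0.153), with the deck edge at y≈-0.100. The tablets are at x = 0.4535, 0.492 and 0.5345 (white) and 0.577 (brown), and the lid is at about 1.88 rad. I'll sweep each white tablet toward +y, with tool y turned along world x and the fingers slightly parted.

Request:
{"name": "play_rows", "arguments": {"targets": [[[-340,-200,0],[0,0,66.6],0.8],[[-340,-200,0],[0,0,66.6],0.8],[[-340,-200,0],[0,0,66.6],0.8],[[-340,-200,0],[0,0,66.6],0.8],[[-340,-200,0],[0,0,66.6],0.8]], "newtons": 10}}

```text
clock: 1.9
ee_pos: [0.4166, 0.4157, 0.1905]
orientation: [-1.728, -2.623, -0.001]
contact_force: [-0.6, 0.6, 0.8]
opening: 0.607
finger_force: 0.0
```

```bash
cat >> h.py <<'E'
def go(x,y,z,yaw=0):
    "shift (tool mm) and turn (deg) from now to TCP x,y,z with tool x along world y turned by yaw deg, pointing down"
    s=st(); M=R.from_rotvec(s["orientation"]).as_matrix()
    G=R.from_euler("z",yaw,degrees=True).as_matrix()@np.array([[0,1,0],[1,0,0],[0,0,-1.]])
    print("shift",np.round(M.T@(np.array([x,y,z])-s["ee_pos"])*1000,1),"turn",np.round(R.from_matrix(M.T@G).as_rotvec(degrees=True),1))
E
python3 -c "
from h import *
go(.5345,-.19,.15)"
```

```text
t 1.9 ee [0.4166 0.4157 0.1905] R
 [[-0.395  0.919  0.   ]
 [ 0.919  0.395  0.001]
 [ 0.     0.    -1.   ]] F [-0.6  0.6  0.8] op 0.61
shift [-603.1 -130.8   40.2] turn [ 0.  -0.  23.3]
```

Request:
{"name": "play_rows", "arguments": {"targets": [[[-603,-131,20],[0,0,23.3],0.8],[[-603,-131,20],[0,0,23.3],0.8],[[-603,-131,20],[0,0,23.3],0.8],[[-603,-131,20],[0,0,23.3],0.8],[[-603,-131,20],[0,0,23.3],0.8]]}}

```text
clock: 2.4
ee_pos: [0.4648, 0.1705, 0.1824]
orientation: [-2.215, -2.227, -0.001]
contact_force: [1.4, -0.4, -0.5]
opening: 0.185
finger_force: 0.0
```

```bash
python3 -c "
from h import *
go(.5345,-.19,.10)"
```

```text
t 2.4 ee [0.4648 0.1705 0.1824] R
 [[-0.005  1.     0.   ]
 [ 1.     0.005  0.001]
 [ 0.001  0.    -1.   ]] F [ 1.4 -0.4 -0.5] op 0.18
shift [-361.    67.7   82.2] turn [ 0.  -0.   0.3]
```

Request:
{"name": "play_rows", "arguments": {"targets": [[[-361,68,20],[0,0,0],0.8],[[-361,68,20],[0,0,0],0.8],[[-361,68,20],[0,0,0],0.8],[[-361,68,20],[0,0,0],0.8],[[-361,68,20],[0,0,0],0.8]]}}

```text
clock: 2.9
ee_pos: [0.5125, -0.0746, 0.1689]
orientation: [2.215, 2.228, 0.002]
contact_force: [1.7, -0.2, 0.4]
opening: 0.097
finger_force: 0.0
```

```bash
python3 -c "
from h import *
go(.5345,-.19,.08)"
```

```text
t 2.9 ee [ 0.5125 -0.0746  0.1689] R
 [[-0.006  1.     0.001]
 [ 1.     0.006  0.   ]
 [ 0.     0.001 -1.   ]] F [ 1.7 -0.2  0.4] op 0.1
shift [-115.6   21.3   88.9] turn [ 0.1 -0.   0.3]
```

Request:
{"name": "play_rows", "arguments": {"targets": [[[-50,10,10],[0,0,0.3],0.8],[[-100,20,20],[0,0,0.3],0.8],[[-116,21,50],[0,0,0.3],0.8],[[-116,21,85],[0,0,0.3],0.8],[[-116,21,89],[0,0,0.3],0.8]]}}

```text
clock: 3.4
ee_pos: [0.5317, -0.1887, 0.0765]
orientation: [-2.22, -2.217, 0.005]
contact_force: [-1.2, 1.2, 0.2]
opening: 0.099
finger_force: 0.0
```

```bash
python3 -c "
from h import *
snap('side','side1')
go(.5345,-.19,.052)
p=cv2.imread('pics/side1.png');cv2.imwrite('pics/side1c.png',cv2.resize(p[200:330,240:400],None,fx=4,fy=4))"
```

```text
t 3.45 ee [ 0.5325 -0.1884  0.0779] R
 [[ 0.001  1.    -0.004]
 [ 1.    -0.001  0.   ]
 [ 0.    -0.004 -1.   ]] F [ 0.1  0.7 -0.1] op 0.1
shift [-1.6  2.1 25.9] turn [-0.2 -0.  -0. ]
```

View pics/side1c.png

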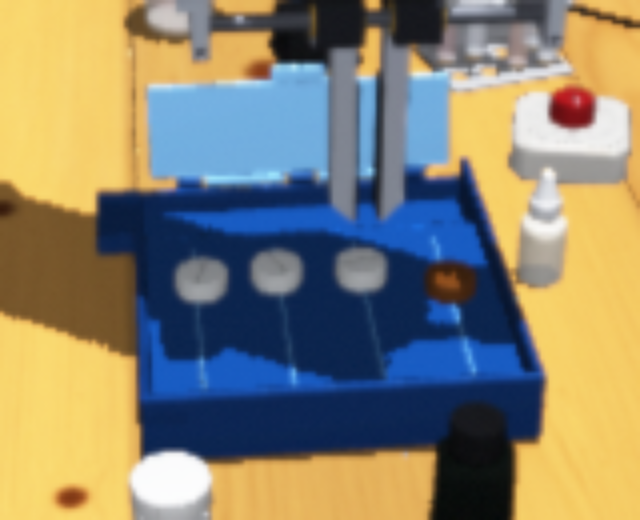

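The fingers are between the white row and the right wall, at the far white tablet's x, and are clear of it. Next I'll descend and sweep slowly.

Request:
{"name": "play_rows", "arguments": {"targets": [[[0,2,14],[0,0,0],0.8],[[0,2,26],[0,0,0],0.8],[[4,2,26],[0,0,0],0.8],[[12,2,26],[0,0,0],0.8],[[20,2,26],[0,0,0],0.8]]}}

```text
clock: 3.95
ee_pos: [0.5363, -0.1677, 0.0542]
orientation: [2.221, 2.221, 0.001]
contact_force: [0.1, -0.2, -0.2]
opening: 0.097
finger_force: 0.0
```

```bash
python3 -c "
from h import *
go(.5345,-.10,.052)"
```

```text
t 3.95 ee [ 0.5363 -0.1677  0.0542] R
 [[-0.     1.     0.001]
 [ 1.     0.     0.   ]
 [ 0.     0.001 -1.   ]] F [ 0.1 -0.2 -0.2] op 0.1
shift [67.7 -1.8  2.2] turn [ 0. -0.  0.]
```

Request:
{"name": "play_rows", "arguments": {"targets": [[[8,-1,1],[0,0,0],0.8],[[16,-1,1],[0,0,0],0.8],[[24,-1,1],[0,0,0],0.8],[[32,-1,1],[0,0,0],0.8],[[40,-1,1],[0,0,0],0.8]]}}

```text
clock: 4.45
ee_pos: [0.535, -0.1279, 0.0526]
orientation: [2.221, 2.222, -0.0]
contact_force: [0.6, 0.2, 0.2]
opening: 0.098
finger_force: 0.0
```

Request:
{"name": "play_rows", "arguments": {"targets": [[[6,0,0],[0,0,0],0.8],[[12,0,0],[0,0,0],0.8],[[18,0,0],[0,0,0],0.8],[[24,0,0],[0,0,0],0.8],[[29,0,0],[0,0,0],0.8]]}}

```text
clock: 4.95
ee_pos: [0.5349, -0.0991, 0.0526]
orientation: [-2.221, -2.221, 0.0]
contact_force: [-0.7, 0.1, -0.1]
opening: 0.102
finger_force: 0.0
```

```bash
python3 -c "
from h import *
snap('side','side2')
go(.492,-.188,.09)
p=cv2.imread('pics/side2.png');cv2.imwrite('pics/side2c.png',cv2.resize(p[200:330,240:400],None,fx=4,fy=4))"
```

```text
t 5.0 ee [ 0.535  -0.0983  0.0525] R
 [[-0.001  1.    -0.   ]
 [ 1.     0.001  0.   ]
 [ 0.    -0.    -1.   ]] F [0.1 0.8 0.7] op 0.1
shift [-89.6 -43.  -37.5] turn [-0. -0.  0.]
```

View pics/side2c.png

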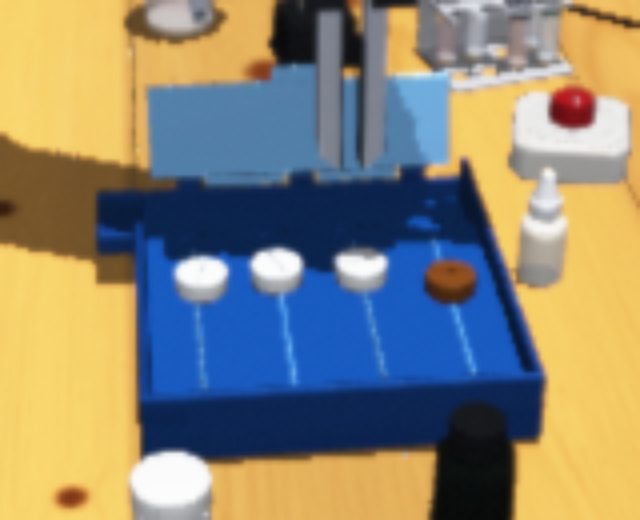

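The tablet at (360,270) in the crop did not move, so the fingers must have passed above or beside it. I'll compare their projected position with the picture.

Run:
```python
from h import *
s=bot.state();e=np.array(s["ee_pos"])
print("tcp",w2px("side",e),"tip",w2px("side",e-[0,0,.019]))
for x,y in((.5345,-.1492),(.492,-.1475),(.577,-.164)): print(w2px("side",[x,y,.034]))
print("crop tab", 240+360/4,200+270/4,"tip seen",240+350/4,200+165/4)
p,d=bot.snapshot("side")
for v in range(205,246,4): print(v,[tuple(np.round(px2w("side",u,v,d[v,u])*1000).astype(int).tolist()) for u in(322,324,332,334)])
p,d=snap("top","t2")
cv2.imwrite("pics/t2c.png",cv2.resize(p[180:300,280:440,::-1],None,fx=4,fy=4))
print(w2px("top",e))
```

```text
tcp (np.float64(326.9958629303995), np.float64(246.0777084481814)) tip (np.float64(326.88633701001487), np.float64(253.80067958809664))
(np.float64(329.5482686347432), np.float64(266.68188658433684))
(np.float64(308.541051326074), np.float64(267.29478277011935))
(np.float64(351.5095473621721), np.float64(269.6247085043786))
crop tab 330.0 267.5 tip seen 327.5 241.25
205 [(523, -108, 153), (527, -109, 153), (543, -106, 151), (547, -106, 151)]
209 [(523, -106, 143), (527, -108, 144), (543, -109, 143), (547, -109, 144)]
213 [(523, -108, 135), (527, -106, 134), (543, -108, 134), (547, -106, 133)]
217 [(523, -110, 127), (527, -106, 125), (543, -105, 124), (547, -108, 125)]
221 [(523, -106, 117), (527, -107, 117), (543, -107, 116), (547, -108, 116)]
225 [(523, -108, 108), (527, -107, 108), (544, -106, 106), (548, -107, 106)]
229 [(523, -108, 99), (527, -106, 98), (544, -108, 98), (548, -107, 97)]
233 [(523, -105, 88), (527, -107, 89), (544, -106, 88), (548, -109, 89)]
237 [(523, -107, 80), (527, -107, 80), (544, -104, 77), (548, -106, 78)]
241 [(530, -50, 38), (528, -107, 70), (552, -49, 35), (556, -49, 36)]
245 [(529, -53, 29), (534, -55, 30), (552, -53, 28), (556, -53, 28)]
(np.float64(325.06025718860576), np.float64(227.10490642137654))
```

View pics/t2c.png

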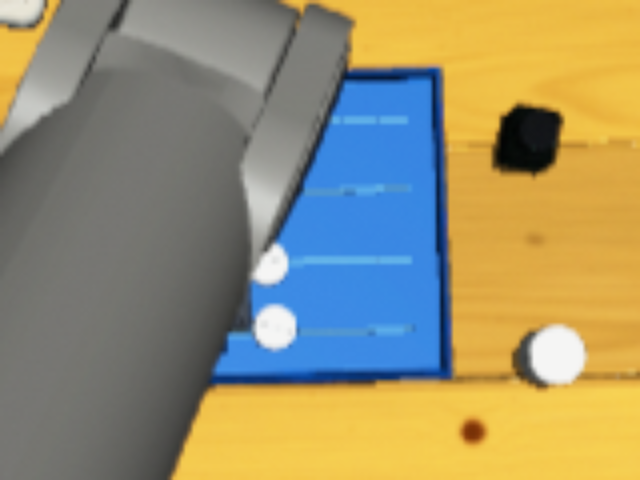

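By depth, the fingertips are at z≈0.067, about 33 mm higher than the stated tip offset gives, while x and y agree. I'll go back, descend part-way and measure the tip height again.

Request:
{"name": "play_rows", "arguments": {"targets": [[[-40,0,0],[0,0,0],0.8],[[-80,0,0],[0,0,0],0.8],[[-90,0,0],[0,0,0],0.8],[[-90,0,10],[0,0,0],0.8],[[-90,0,20],[0,0,0],0.8]]}}

```text
clock: 5.6
ee_pos: [0.5349, -0.1887, 0.0317]
orientation: [-2.221, -2.221, -0.001]
contact_force: [-0.3, 0.5, -0.3]
opening: 0.1
finger_force: 0.0
```

```bash
cat >> h.py <<'E'
def tip():
    p,d=bot.snapshot("side"); s=st(); e=np.array(s["ee_pos"])
    v,u=np.mgrid[0:480,0:640]; c,f=cam("side"); T=np.array(c["world_from_camera"])
    P=np.stack([(u-c["cx"])/f*d,-(v-c["cy"])/f*d,-d],-1)@T[:3,:3].T+T[:3,3]
    for side in(-1,1):
        m=(abs(P[...,0]-e[0]-side*.011)<.009)&(abs(P[...,1]-e[1]+.006)<.012)&(P[...,2]>.03)&(P[...,2]<.2)
        print("finger",side,m.sum(),"zmin",np.round(np.percentile(P[m][:,2],[0,2]),4),"y",np.median(P[m][:,1]).round(4),"x",P[m][:,0].min().round(4),P[m][:,0].max().round(4))
    return p,d
E
python3 -c "
from h import *
tip();go(.5345,-.188,.02)"
```

```text
t 5.65 ee [ 0.5341 -0.1878  0.03  ] R
 [[-0.001  1.    -0.002]
 [ 1.     0.001  0.001]
 [ 0.001 -0.002 -1.   ]] F [-1.   0.9 -1.8] op 0.1
finger -1 293 zmin [0.0301 0.031 ] y -0.197 x 0.5141 0.5303
finger 1 330 zmin [0.03 0.05] y -0.197 x 0.5363 0.5536
t 5.65 ee [ 0.5341 -0.1878  0.03  ] R
 [[-0.001  1.    -0.002]
 [ 1.     0.001  0.001]
 [ 0.001 -0.002 -1.   ]] F [-1.   0.9 -1.8] op 0.1
shift [-0.3  0.4 10. ] turn [-0.1 -0.1  0.1]
```

```bash
python3 -c "
from h import *
p,d=bot.snapshot('side')
cv2.imwrite('pics/s3c.png',cv2.resize(p[200:330,240:400,::-1],None,fx=4,fy=4))
for v in range(244,276,2): print(v,[tuple(np.round(px2w('side',u,v,d[v,u])*1000).astype(int).tolist()) for u in(322,324,326,328,332,334,337)])
st()"
```

```text
244 [(529, -53, 32), (517, -196, 115), (521, -198, 116), (525, -196, 115), (559, 0, -1), (563, -1, 0), (541, -197, 114)]
246 [(529, -56, 28), (517, -198, 112), (521, -195, 110), (434, -920, 540), (551, -57, 27), (434, -920, 540), (541, -197, 110)]
248 [(529, -55, 22), (518, -195, 106), (521, -197, 107), (525, -199, 108), (551, -56, 22), (556, -53, 20), (541, -198, 107)]
250 [(529, -54, 17), (517, -196, 102), (521, -197, 103), (525, -195, 102), (552, -55, 16), (556, -56, 17), (542, -194, 100)]
252 [(529, -60, 15), (517, -196, 98), (521, -195, 97), (525, -195, 97), (551, -60, 14), (555, -66, 17), (542, -197, 97)]
254 [(528, -68, 15), (517, -198, 95), (521, -198, 94), (525, -196, 93), (550, -71, 15), (539, -179, 82), (542, -196, 92)]
256 [(527, -77, 15), (517, -197, 90), (521, -198, 90), (525, -196, 89), (549, -79, 15), (539, -181, 79), (542, -195, 87)]
258 [(524, -107, 29), (518, -197, 85), (521, -196, 85), (525, -200, 87), (545, -108, 29), (538, -183, 76), (543, -194, 82)]
260 [(523, -115, 29), (518, -196, 80), (521, -197, 80), (526, -194, 78), (543, -118, 30), (539, -182, 71), (542, 
[... 312 characters left out ...]
), (525, -195, 66), (539, -155, 39), (539, -184, 58), (543, -196, 65)]
268 [(519, -146, 30), (518, -197, 63), (522, -196, 62), (525, -197, 62), (538, -164, 40), (539, -182, 52), (543, -193, 59)]
270 [(519, -153, 30), (518, -193, 55), (522, -195, 57), (525, -198, 59), (538, -161, 34), (539, -185, 49), (543, -195, 56)]
272 [(518, -157, 27), (522, -160, 29), (522, -196, 53), (525, -199, 55), (538, -161, 29), (542, -159, 27), (543, -197, 52)]
274 [(517, -167, 29), (521, -167, 29), (525, -168, 30), (526, -196, 48), (537, -167, 28), (541, -170, 30), (547, -168, 28)]
t 5.7 ee [ 0.534  -0.1878  0.0307] R
 [[-0.002  1.    -0.003]
 [ 1.     0.002  0.001]
 [ 0.001 -0.003 -1.   ]] F [0.4 0.4 0.4] op 0.1
```

View pics/s3c.png

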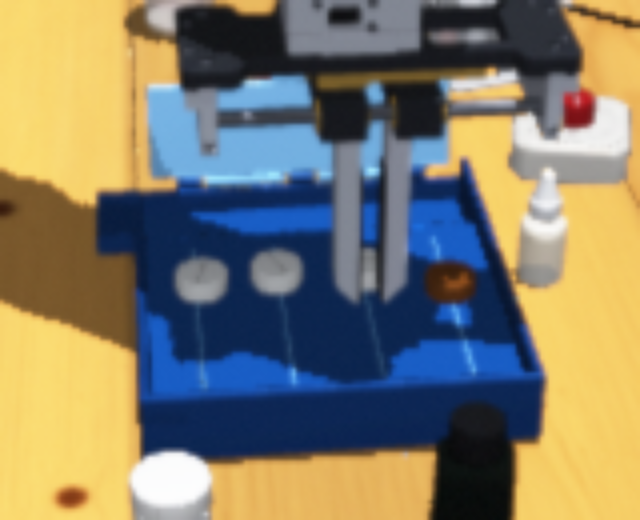

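The fingertips now read z≈0.046 with the TCP at 0.0305, and they bracket the far white tablet at (365,270) in the crop. I'll descend 13 mm more and sweep.

Request:
{"name": "play_rows", "arguments": {"targets": [[[0,0,7],[0,0,0],0.8],[[0,0,13],[0,0,0],0.8],[[6,0,13],[0,0,0],0.8],[[14,0,13],[0,0,0],0.8],[[22,0,13],[0,0,0],0.8]]}}

```text
clock: 6.2
ee_pos: [0.535, -0.1666, 0.0198]
orientation: [2.221, 2.222, 0.0]
contact_force: [0.6, 0.1, 0.8]
opening: 0.103
finger_force: 0.0
```

```bash
python3 -c "
from h import *
p,d=bot.snapshot('side')
cv2.imwrite('pics/s4c.png',cv2.resize(p[200:330,240:400,::-1],None,fx=4,fy=4))
go(.5345,-.10,.0175)"
```

```text
t 6.25 ee [ 0.5352 -0.1651  0.0197] R
 [[-0.002  1.     0.   ]
 [ 1.     0.002  0.001]
 [ 0.001  0.    -1.   ]] F [-0.4  0.5 -0.4] op 0.1
shift [65.1 -0.6  2.2] turn [ 0.  -0.   0.1]
```

View pics/s4c.png

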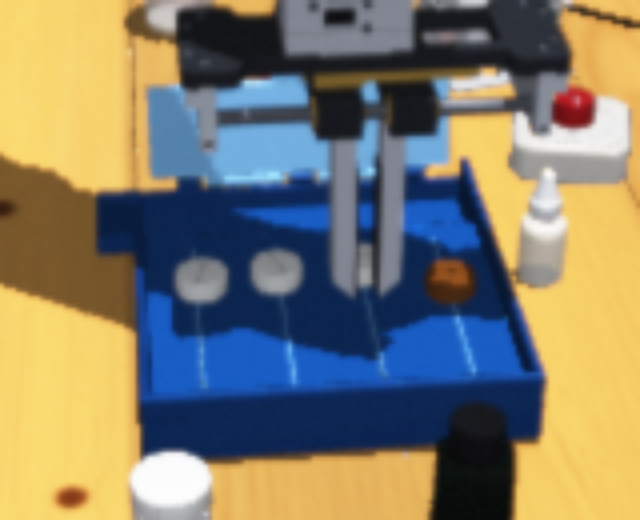

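The fingers are on the deck behind the tablet, just short of or touching it. Next is a gentle push to the edge.

Request:
{"name": "play_rows", "arguments": {"targets": [[[7,-0.5,2],[0,0,0],0.8],[[14,-0.5,2],[0,0,0],0.8],[[21,-0.5,2],[0,0,0],0.8],[[28,-0.5,2],[0,0,0],0.8],[[35,-0.5,2],[0,0,0],0.8]]}}

```text
clock: 6.75
ee_pos: [0.5344, -0.1319, 0.0176]
orientation: [-2.221, -2.222, 0.0]
contact_force: [1.1, -0.2, 0.5]
opening: 0.1
finger_force: 0.1
```

```bash
cat >> h.py <<'E'
def tabs():
    p,d=bot.snapshot("side"); h=cv2.cvtColor(p,cv2.COLOR_RGB2HSV).astype(int); st()
    roi=np.zeros(d.shape,bool);roi[235:290,265:375]=1
    for n,m in(("white",(h[...,1]<50)&(h[...,2]>120)),("brown",((h[...,0]<22)|(h[...,0]>170))&(h[...,1]>80))):
        k,l,s,c=cv2.connectedComponentsWithStats((roi&m).astype(np.uint8))
        for i in range(1,k):
            if s[i,4]>12:
                v,u=np.nonzero(l==i); P=np.array([px2w("side",a,b,d[b,a]) for a,b in zip(u,v) if d[b,a]>0])
                print(n,np.round(c[i],1),s[i].tolist(),"med",np.round(np.median(P,0)*1000),"z5/95",np.round(np.percentile(P[:,2],[5,95])*1000),"y5/95",np.round(np.percentile(P[:,1],[5,95])*1000))
    return p,d
E
python3 -c "
from h import *
tabs()"
```

```text
t 6.8 ee [ 0.5345 -0.1307  0.0175] R
 [[-0.001  1.    -0.   ]
 [ 1.     0.001  0.001]
 [ 0.001 -0.    -1.   ]] F [0.2 1.6 1. ] op 0.1
white [323.1 248.5] [321, 235, 5, 30, 140] med [ 522. -141.   72.] z5/95 [ 43. 102.] y5/95 [-143. -138.]
white [334.7 247.7] [333, 235, 5, 29, 121] med [ 545. -141.   74.] z5/95 [ 44. 100.] y5/95 [-143. -138.]
white [371.3 239.1] [368, 235, 7, 10, 63] med [648. -15.  17.] z5/95 [ 5. 26.] y5/95 [-20.  -9.]
white [372.5 260.1] [370, 246, 5, 25, 87] med [ 629. -122.   27.] z5/95 [ 3. 53.] y5/95 [-127. -117.]
white [328.3 257.8] [327, 253, 4, 9, 22] med [ 536. -121.   38.] z5/95 [30. 40.] y5/95 [-125. -106.]
white [308.6 267.7] [303, 263, 12, 10, 102] med [ 492. -155.   39.] z5/95 [31. 41.] y5/95 [-161. -144.]
white [290.  269.6] [284, 265, 13, 10, 104] med [ 454. -159.   39.] z5/95 [31. 41.] y5/95 [-166. -147.]
brown [273.  242.1] [265, 235, 19, 13, 137] med [421.  15.   1.] z5/95 [-1. 28.] y5/95 [-52.  51.]
brown [361. 253.] [346, 235, 29, 39, 113] med [621. -65.   1.] z5/95 [-1. 41.] y5/95 [-131.   18.]
brown [368.9 242.5] [366, 235, 8, 14, 24] med [646.  -9.   0.] z5/95 [-0.  2.] y5/95 [-24.  28.]
brown [269.8 273.4] [265, 264, 9, 26, 129] med [ 415. -105.    1.] z5/95 [-1.  2.] y5/95 [-163.  -77.]
brown [352.3 269.5] [346, 265, 13, 10, 103] med [ 578. -172.   39.] z5/95 [32. 41.] y5/95 [-178. -159.]
brown [372.1 281.3] [370, 275, 5, 13, 14] med [ 621. -168.    1.] z5/95 [-1. 41.] y5/95 [-224. -141.]
```

The tablet is moving, now at y≈-0.115, and its neighbours have not shifted. I'll finish the push, then back off and rise.

Request:
{"name": "play_rows", "arguments": {"targets": [[[7,0,0],[0,0,0],0.8],[[14,0,0],[0,0,0],0.8],[[20,0,0],[0,0,0],0.8],[[26,0,0],[0,0,0],0.8],[[33,0,0],[0,0,0],0.8]]}}

```text
clock: 7.3
ee_pos: [0.5344, -0.0992, 0.0176]
orientation: [2.221, 2.221, -0.0]
contact_force: [-0.1, -0.1, -0.1]
opening: 0.099
finger_force: 0.3
```

Request:
{"name": "play_rows", "arguments": {"targets": [[[4,0,0],[0,0,0],0.8],[[4,0,0],[0,0,0],0.8],[[-4,0,0],[0,0,0],0.8],[[-4,0,-15],[0,0,0],0.8],[[-4,0,-30],[0,0,0],0.8]]}}

```text
clock: 7.8
ee_pos: [0.5341, -0.1046, 0.0487]
orientation: [-2.223, -2.22, 0.001]
contact_force: [0.7, 0.3, 0.5]
opening: 0.102
finger_force: 0.0
```

```bash
python3 -c "
from h import *
tabs(); go(.492,-.188,.045)"
```

```text
t 7.85 ee [ 0.5356 -0.1046  0.0511] R
 [[ 0.001  1.     0.003]
 [ 1.    -0.001 -0.   ]
 [-0.     0.003 -1.   ]] F [ 2.3 -0.3  3. ] op 0.1
white [322.  239.2] [319, 235, 6, 10, 47] med [ 523. -113.   78.] z5/95 [45. 87.] y5/95 [-115.  -68.]
white [332.6 238.7] [331, 235, 5, 10, 38] med [ 544. -113.   78.] z5/95 [68. 87.] y5/95 [-116. -111.]
white [371.3 239.1] [368, 235, 7, 10, 62] med [648. -15.  17.] z5/95 [ 5. 26.] y5/95 [-19. -10.]
white [372.6 260.1] [370, 246, 5, 25, 86] med [ 629. -123.   26.] z5/95 [ 5. 53.] y5/95 [-127. -116.]
white [325. 254.] [320, 251, 11, 6, 48] med [532. -86.  26.] z5/95 [24. 27.] y5/95 [-95. -77.]
white [308.7 267.1] [303, 262, 13, 11, 115] med [ 492. -154.   39.] z5/95 [32. 41.] y5/95 [-161. -139.]
white [289.9 269.1] [284, 264, 13, 11, 116] med [ 454. -158.   39.] z5/95 [32. 42.] y5/95 [-165. -144.]
brown [271.4 241.1] [265, 235, 19, 13, 158] med [416.  24.   1.] z5/95 [-1.  2.] y5/95 [ 0. 54.]
brown [362.9 250.6] [346, 235, 29, 39, 173] med [622. -41.   1.] z5/95 [-1. 40.] y5/95 [-125.   22.]
brown [269.6 274.3] [265, 264, 9, 26, 158] med [ 413. -111.    1.] z5/95 [-0.  2.] y5/95 [-161.  -79.]
brown [352.2 269.7] [347, 265, 12, 10, 97] med [ 577. -172.   39.] z5/95 [32. 41.] y5/95 [-178. -158.]
brown [372.1 281.3] [370, 275, 5, 13, 14] med [ 621. -169.    1.] z5/95 [ 0. 41.] y5/95 [-223. -140.]
t 7.85 ee [ 0.5356 -0.1046  0.0511] R
 [[ 0.001  1.     0.003]
 [ 1.    -0.001 -0.   ]
 [-0.     0.003 -1.   ]] F [ 2.3 -0.3  3. ] op 0.1
shift [-83.5 -43.5   6. ] turn [ 0.1  0.  -0.1]
```

The first tablet lies flat in the trough (top 0.026, y≈-0.086). On to the second.

Request:
{"name": "play_rows", "arguments": {"targets": [[[-40,-21,0],[0,0,0],0.8],[[-83,-42.5,0],[0,0,0],0.8],[[-83,-42.5,10],[0,0,0],0.8],[[-83,-42.5,20],[0,0,0],0.8],[[-83,-42.5,30],[0,0,0],0.8]]}}

```text
clock: 8.35
ee_pos: [0.4927, -0.1857, 0.0173]
orientation: [2.22, 2.222, 0.001]
contact_force: [-0.2, 0.7, 0.1]
opening: 0.097
finger_force: 0.0
```

Request:
{"name": "play_rows", "arguments": {"targets": [[[6,0,0],[0,0,0],0.8],[[14,0,0],[0,0,0],0.8],[[21,0,0],[0,0,0],0.8],[[28,0,0],[0,0,0],0.8],[[35,0,0],[0,0,0],0.8]]}}

```text
clock: 8.85
ee_pos: [0.4922, -0.1506, 0.0178]
orientation: [2.22, 2.222, 0.0]
contact_force: [-0.0, -0.3, -0.3]
opening: 0.103
finger_force: 0.0
```

```bash
python3 -c "
from h import *
tabs(); go(.492,-.095,.0175)" | grep -v brown
```

```text
t 8.9 ee [ 0.4922 -0.1495  0.0177] R
 [[-0.002  1.     0.   ]
 [ 1.     0.002  0.001]
 [ 0.001  0.    -1.   ]] F [ 0.9  1.7 -0. ] op 0.1
white [302.8 251.2] [300, 235, 6, 36, 178] med [ 480. -159.   80.] z5/95 [ 44. 113.] y5/95 [-161. -157.]
white [314.7 251.4] [312, 235, 6, 35, 155] med [ 504. -159.   79.] z5/95 [ 43. 112.] y5/95 [-161. -157.]
white [371.2 239.1] [368, 235, 7, 10, 64] med [648. -15.  16.] z5/95 [ 5. 26.] y5/95 [-20. -10.]
white [372.5 260.1] [370, 246, 5, 25, 87] med [ 629. -123.   27.] z5/95 [ 5. 52.] y5/95 [-127. -116.]
white [325.2 253.9] [320, 251, 12, 7, 70] med [533. -85.  26.] z5/95 [24. 29.] y5/95 [-103.  -74.]
white [308.4 263.1] [307, 258, 4, 10, 33] med [ 493. -140.   39.] z5/95 [30. 41.] y5/95 [-143. -125.]
white [289.8 269.7] [284, 265, 13, 10, 102] med [ 454. -159.   39.] z5/95 [31. 41.] y5/95 [-166. -146.]
t 8.9 ee [ 0.4922 -0.1495  0.0177] R
 [[-0.002  1.     0.   ]
 [ 1.     0.002  0.001]
 [ 0.001  0.    -1.   ]] F [ 0.9  1.7 -0. ] op 0.1
shift [54.5 -0.1  0.2] turn [ 0.  -0.   0.1]
```

Request:
{"name": "play_rows", "arguments": {"targets": [[[7,0,0],[0,0,0],0.8],[[14,0,0],[0,0,0],0.8],[[21,0,0],[0,0,0],0.8],[[28,0,0],[0,0,0],0.8],[[35,0,0],[0,0,0],0.8]]}}

```text
clock: 9.4
ee_pos: [0.4919, -0.116, 0.0176]
orientation: [-2.221, -2.221, 0.0]
contact_force: [0.4, -0.6, 0.5]
opening: 0.1
finger_force: 0.1
```

Request:
{"name": "play_rows", "arguments": {"targets": [[[7,0,0],[0,0,0],0.8],[[14,0,0],[0,0,0],0.8],[[19,0,0],[0,0,0],0.8],[[19,0,0],[0,0,0],0.8],[[10,0,0],[0,0,0],0.8]]}}

```text
clock: 9.9
ee_pos: [0.4919, -0.1059, 0.0175]
orientation: [-2.219, -2.223, -0.0]
contact_force: [-0.2, 0.3, 0.4]
opening: 0.101
finger_force: 0.0
```

Request:
{"name": "play_rows", "arguments": {"targets": [[[0,0,-15],[0,0,0],0.8],[[0,0,-30],[0,0,0],0.8],[[-40,-20,-30],[0,0,0],0.8],[[-83,-38.5,-30],[0,0,0],0.8],[[-83,-38.5,-30],[0,0,0],0.8]]}}

```text
clock: 10.4
ee_pos: [0.4506, -0.1956, 0.0481]
orientation: [2.229, 2.212, -0.002]
contact_force: [0.3, 1.0, 0.2]
opening: 0.1
finger_force: 0.0
```

```bash
python3 -c "
from h import *
tabs(); go(.4535,-.19,.0175)"
```

```text
t 10.45 ee [ 0.4519 -0.1931  0.0479] R
 [[ 0.006  1.     0.   ]
 [ 1.    -0.006 -0.001]
 [-0.001  0.    -1.   ]] F [-0.3 -0.8 -0.3] op 0.1
white [287.5 254.3] [277, 235, 20, 40, 418] med [ 450. -204.  100.] z5/95 [ 34. 139.] y5/95 [-206. -157.]
white [371.2 239.1] [368, 235, 7, 10, 64] med [648. -15.  16.] z5/95 [ 3. 26.] y5/95 [-19. -10.]
white [372.5 260.1] [370, 246, 5, 25, 87] med [ 629. -122.   26.] z5/95 [ 5. 52.] y5/95 [-126. -117.]
white [325.3 253.6] [320, 251, 12, 6, 65] med [533. -85.  25.] z5/95 [23. 27.] y5/95 [-93. -73.]
white [305.8 254.8] [300, 252, 12, 6, 60] med [491. -87.  26.] z5/95 [24. 27.] y5/95 [-94. -75.]
brown [272.8 241.3] [265, 235, 14, 13, 99] med [421.  21.   1.] z5/95 [-1.  3.] y5/95 [-3. 53.]
brown [361.2 253.5] [346, 235, 29, 39, 102] med [621. -63.   1.] z5/95 [-1. 40.] y5/95 [-128.   21.]
brown [368.8 242.4] [366, 235, 8, 14, 23] med [645.  -8.   1.] z5/95 [-1.  3.] y5/95 [-26.  28.]
brown [269.  276.6] [265, 264, 9, 26, 233] med [ 411. -125.    1.] z5/95 [-1.  2.] y5/95 [-166.  -80.]
brown [352.2 269.7] [347, 265, 12, 10, 97] med [ 577. -172.   39.] z5/95 [33. 41.] y5/95 [-179. -159.]
brown [372. 281.] [370, 275, 5, 13, 13] med [ 622. -166.    0.] z5/95 [-1. 41.] y5/95 [-224. -142.]
t 10.45 ee [ 0.4519 -0.1931  0.0479] R
 [[ 0.006  1.     0.   ]
 [ 1.    -0.006 -0.001]
 [-0.001  0.    -1.   ]] F [-0.3 -0.8 -0.3] op 0.1
shift [ 3.1  1.6 30.4] turn [ 0.   0.  -0.3]
```

The second tablet is flat in the trough as well. Now the third.

Request:
{"name": "play_rows", "arguments": {"targets": [[[0,1,15],[0,0,0],0.8],[[0,1,30],[0,0,0],0.8],[[6,1,30],[0,0,0],0.8],[[12,1,30],[0,0,0],0.8],[[20,1,30],[0,0,0],0.8]]}}

```text
clock: 10.95
ee_pos: [0.4547, -0.1688, 0.0178]
orientation: [2.221, 2.222, -0.0]
contact_force: [0.4, -0.2, 1.0]
opening: 0.098
finger_force: 0.0
```

Request:
{"name": "play_rows", "arguments": {"targets": [[[7,0,0],[0,0,0],0.8],[[14,0,0],[0,0,0],0.8],[[21,0,0],[0,0,0],0.8],[[28,0,0],[0,0,0],0.8],[[35,0,0],[0,0,0],0.8]]}}

```text
clock: 11.45
ee_pos: [0.4545, -0.134, 0.0177]
orientation: [2.221, 2.222, 0.0]
contact_force: [-0.5, -1.4, 0.1]
opening: 0.101
finger_force: 0.1
```

```bash
python3 -c "
from h import *
tabs(); go(.4535,-.095,.0175)"|grep -v brown
```

```text
t 11.5 ee [ 0.4544 -0.1329  0.0176] R
 [[-0.001  1.    -0.   ]
 [ 1.     0.001  0.   ]
 [ 0.    -0.    -1.   ]] F [ 0.8  1.  -0.5] op 0.1
white [283.4 249.7] [281, 235, 6, 32, 147] med [ 443. -143.   76.] z5/95 [ 43. 107.] y5/95 [-145. -141.]
white [294.8 250.1] [293, 235, 5, 32, 133] med [ 465. -143.   73.] z5/95 [ 43. 105.] y5/95 [-145. -141.]
white [371.3 239.1] [368, 235, 7, 10, 63] med [648. -16.  17.] z5/95 [ 5. 26.] y5/95 [-20. -10.]
white [372.5 260.1] [370, 246, 5, 25, 87] med [ 629. -123.   28.] z5/95 [ 5. 53.] y5/95 [-126. -117.]
white [325.3 253.7] [320, 251, 12, 7, 67] med [533. -86.  26.] z5/95 [23. 28.] y5/95 [-95. -73.]
white [306.1 254.8] [301, 252, 11, 6, 55] med [492. -87.  26.] z5/95 [24. 28.] y5/95 [-95. -75.]
white [289.4 259.8] [288, 255, 4, 10, 35] med [ 454. -122.   38.] z5/95 [29. 40.] y5/95 [-126. -106.]
t 11.5 ee [ 0.4544 -0.1329  0.0176] R
 [[-0.001  1.    -0.   ]
 [ 1.     0.001  0.   ]
 [ 0.    -0.    -1.   ]] F [ 0.8  1.  -0.5] op 0.1
shift [37.9 -0.9  0.1] turn [-0.  -0.   0.1]
```

Next I'll push the third tablet over, retreat and rise clear of the lid.

Request:
{"name": "play_rows", "arguments": {"targets": [[[7,0,0],[0,0,0],0.8],[[14,0,0],[0,0,0],0.8],[[21,0,0],[0,0,0],0.8],[[28,0,0],[0,0,0],0.8],[[36,0,0],[0,0,0],0.8]]}}

```text
clock: 12.0
ee_pos: [0.4544, -0.0981, 0.0176]
orientation: [2.221, 2.221, -0.0]
contact_force: [-0.4, 0.3, 0.6]
opening: 0.098
finger_force: 0.3
```

Request:
{"name": "play_rows", "arguments": {"targets": [[[0,0,0],[0,0,0],0.8],[[-9,0,0],[0,0,0],0.8],[[-9,0,-30],[0,0,0],0.8],[[-9,0,-65],[0,0,0],0.8],[[-9,0,-95],[0,0,0],0.8]]}}

```text
clock: 12.5
ee_pos: [0.4541, -0.1091, 0.1139]
orientation: [2.223, 2.219, -0.001]
contact_force: [-0.6, 0.2, 0.8]
opening: 0.103
finger_force: 0.0
```

```bash
python3 -c "
from h import *
tabs(); go(.512,.005,.112)"
```

```text
t 12.55 ee [ 0.4561 -0.1097  0.1176] R
 [[ 0.003  1.     0.004]
 [ 1.    -0.003 -0.   ]
 [-0.     0.004 -1.   ]] F [ 4.2 -2.9  5.5] op 0.1
white [371.4 239.1] [368, 235, 7, 10, 61] med [648. -16.  17.] z5/95 [ 5. 27.] y5/95 [-19. -11.]
white [372.6 260.1] [370, 246, 5, 25, 86] med [ 629. -122.   27.] z5/95 [ 5. 52.] y5/95 [-126. -116.]
white [325.6 253.7] [320, 251, 12, 7, 62] med [534. -86.  26.] z5/95 [23. 27.] y5/95 [-94. -74.]
white [305.9 254.9] [301, 252, 11, 6, 53] med [491. -86.  26.] z5/95 [24. 28.] y5/95 [-95. -75.]
white [288.1 256.1] [283, 254, 11, 5, 46] med [453. -88.  26.] z5/95 [24. 27.] y5/95 [-96. -79.]
brown [272.1 241.7] [265, 235, 19, 13, 166] med [419.  20.   1.] z5/95 [-1. 30.] y5/95 [-54.  52.]
brown [364.2 252.3] [346, 235, 29, 53, 227] med [624. -36.   1.] z5/95 [-1. 37.] y5/95 [-159.   28.]
brown [269.  275.8] [265, 264, 9, 26, 199] med [ 411. -123.    1.] z5/95 [-1.  2.] y5/95 [-165.  -80.]
brown [352.2 269.7] [347, 265, 12, 10, 97] med [ 577. -172.   39.] z5/95 [32. 41.] y5/95 [-178. -160.]
t 12.55 ee [ 0.4561 -0.1097  0.1176] R
 [[ 0.003  1.     0.004]
 [ 1.    -0.003 -0.   ]
 [-0.     0.004 -1.   ]] F [ 4.2 -2.9  5.5] op 0.1
shift [114.8  55.5   5.8] turn [ 0.2  0.  -0.1]
```

All three white tablets lie flat in the trough and the brown one is untouched. Now I'll move over to the outside of the lid.

Request:
{"name": "play_rows", "arguments": {"targets": [[[40,20,0],[0,0,0],0.8],[[80,40,0],[0,0,0],0.8],[[115,57,0],[0,0,0],0.8],[[117,57,0],[0,0,0],0.8],[[117,57,0],[0,0,0],0.8]]}}

```text
clock: 13.05
ee_pos: [0.5115, 0.009, 0.1124]
orientation: [2.22, 2.222, -0.001]
contact_force: [-1.2, -0.8, 0.8]
opening: 0.101
finger_force: 0.0
```

Request:
{"name": "play_rows", "arguments": {"targets": [[[0,0,20],[0,0,0],0.8],[[0,0,40],[0,0,0],0.8],[[0,0,54],[0,0,0],0.8],[[0,0,54],[0,0,0],0.8],[[0,0,54],[0,0,0],0.8]]}}

```text
clock: 13.55
ee_pos: [0.5113, 0.0084, 0.0589]
orientation: [2.223, 2.22, -0.001]
contact_force: [-0.3, 1.7, -0.0]
opening: 0.097
finger_force: 0.0
```

```bash
python3 -c "
from h import *
go(.512,-.03,.0585)"
```

```text
t 13.55 ee [0.5113 0.0084 0.0589] R
 [[ 0.001  1.    -0.   ]
 [ 1.    -0.001 -0.   ]
 [-0.    -0.    -1.   ]] F [-0.3  1.7 -0. ] op 0.1
shift [-38.4   0.7   0.4] turn [-0.   0.  -0.1]
```

Request:
{"name": "play_rows", "arguments": {"targets": [[[-12,0,0],[0,0,0],0.8],[[-25,0,0],[0,0,0],0.8],[[-37,0,0],[0,0,0],0.8],[[-45,0,-1],[0,0,0],0.8],[[-52,0,-2],[0,0,0],0.8]]}}

```text
clock: 14.05
ee_pos: [0.5114, -0.0437, 0.0608]
orientation: [2.222, 2.22, 0.0]
contact_force: [0.7, 1.3, -0.9]
opening: 0.101
finger_force: 0.3
```

Request:
{"name": "play_rows", "arguments": {"targets": [[[-7,0,1],[0,0,0],0.8],[[-15,0,3],[0,0,0],0.8],[[-21,0,6],[0,0,0],0.8],[[-26,0,9],[0,0,0],0.8],[[-29,0,11],[0,0,0],0.8]]}}

```text
clock: 14.55
ee_pos: [0.5112, -0.0721, 0.0492]
orientation: [-2.222, -2.221, 0.001]
contact_force: [0.1, 0.7, 0.4]
opening: 0.102
finger_force: 0.2
```

```bash
python3 -c "
from h import *
p,d=bot.snapshot('side')
cv2.imwrite('pics/s5c.png',cv2.resize(p[200:330,240:400,::-1],None,fx=4,fy=4))
go(.512,-.083,.038)"
```

```text
t 14.6 ee [ 0.5111 -0.0723  0.049 ] R
 [[ 0.     1.    -0.001]
 [ 1.    -0.    -0.   ]
 [-0.    -0.001 -1.   ]] F [-0.5  0.7  0.7] op 0.1
shift [-10.7   0.9  11. ] turn [-0.  0. -0.]
```

View pics/s5c.png

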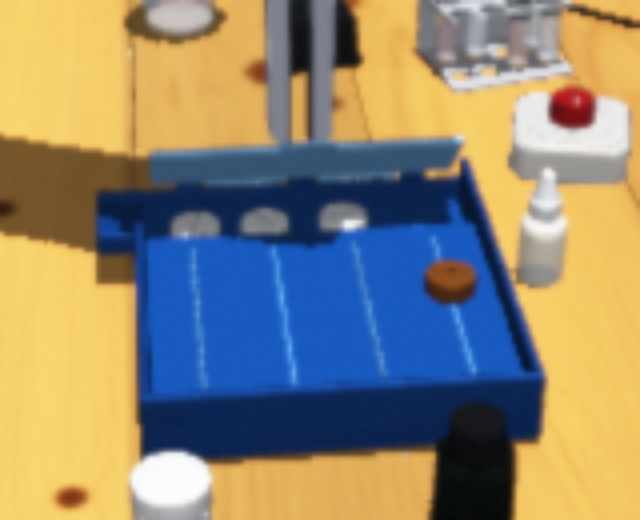

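The lid is coming over with the fingers behind it. The three whites are in the trough at about (195,225), (265,222) and (343,217) in the crop, and the brown one is on the deck at (450,282). I'll continue down the arc.

Request:
{"name": "play_rows", "arguments": {"targets": [[[-6,0,5],[0,0,0],0.8],[[-11,0,11],[0,0,0],0.8],[[-13,0,16],[0,0,0],0.8],[[-15,0,22],[0,0,0],0.8],[[-16,0,27],[0,0,0],0.8]]}}

```text
clock: 15.1
ee_pos: [0.5113, -0.0878, 0.022]
orientation: [-2.222, -2.221, 0.001]
contact_force: [-0.3, -0.6, -0.5]
opening: 0.1
finger_force: 0.2
```

Request:
{"name": "play_rows", "arguments": {"targets": [[[0,0,2],[0,0,0],0.8],[[0,0,4],[0,0,0],0.8],[[0,0,5],[0,0,0],0.8],[[0,0,6],[0,0,0],0.8],[[0,0,6],[0,0,0],0.8]]}}

```text
clock: 15.6
ee_pos: [0.5115, -0.0875, 0.0173]
orientation: [-2.221, -2.221, -0.001]
contact_force: [-6.2, 1.0, 18.5]
opening: 0.097
finger_force: 9.3
```

```bash
cat >> h.py <<'E'
def lid():
    p,d=bot.snapshot("side"); s=st()
    v,u=np.mgrid[0:480,0:640]; c,f=cam("side"); T=np.array(c["world_from_camera"])
    P=np.stack([(u-c["cx"])/f*d,-(v-c["cy"])/f*d,-d],-1)@T[:3,:3].T+T[:3,3]
    for a,b in((.435,.465),(.465,.49),(.54,.56),(.56,.59)):
        print(a,[(y,round(float(np.median(P[m][:,2]))*1000,1) if (m:=(P[...,0]>a)&(P[...,0]<b)&(abs(P[...,1]-y/1000)<.004)&(P[...,2]>0)&(P[...,2]<.1)).sum()>2 else None) for y in(-56,-64,-72,-80,-88,-96,-102,-115)])
E
python3 -c "
from h import *
lid()"
```

```text
t 15.65 ee [ 0.5115 -0.0875  0.0173] R
 [[ 0.     1.     0.   ]
 [ 1.    -0.     0.001]
 [ 0.001  0.    -1.   ]] F [-5.7  0.2 17.4] op 0.1
0.435 [(-56, 33.5), (-64, 33.4), (-72, 33.7), (-80, 33.6), (-88, 33.5), (-96, 33.6), (-102, 33.2), (-115, 29.0)]
0.465 [(-56, 33.5), (-64, 33.6), (-72, 33.9), (-80, 33.7), (-88, 33.8), (-96, 34.1), (-102, 33.2), (-115, 28.9)]
0.54 [(-56, 33.9), (-64, 33.1), (-72, 33.0), (-80, 33.7), (-88, 33.6), (-96, 33.4), (-102, 32.3), (-115, 28.8)]
0.56 [(-56, 33.6), (-64, 33.4), (-72, 33.1), (-80, 33.2), (-88, 33.2), (-96, 33.5), (-102, 32.1), (-115, 29.1)]
```

The lid is flat at 33.5 mm, and the 18 N reaction shows it is seated. I'll retreat straight up and check.

Request:
{"name": "play_rows", "arguments": {"targets": [[[0,0,-5],[0,0,0],0.8],[[0,0,-15],[0,0,0],0.8],[[0,0,-40],[0,0,0],0.8],[[0,0,-80],[0,0,0],0.8],[[0,0,-110],[0,0,0],0.8]]}}

```text
clock: 16.15
ee_pos: [0.5115, -0.0879, 0.1289]
orientation: [2.222, 2.22, 0.0]
contact_force: [-0.6, 0.2, -0.5]
opening: 0.102
finger_force: 0.0
```

Request:
{"name": "play_rows", "arguments": {"targets": [[[0,0,-10],[0,0,0],0.8],[[0,0,-20],[0,0,0],0.8],[[0,0,-20],[0,0,0],0.8],[[0,0,-20],[0,0,0],0.8],[[0,0,-20],[0,0,0],0.8]]}}

```text
clock: 16.65
ee_pos: [0.5108, -0.0875, 0.1457]
orientation: [-2.221, -2.221, 0.002]
contact_force: [-0.3, -0.0, -0.2]
opening: 0.098
finger_force: 0.0
```

```bash
python3 -c "
from h import *
lid()
p,d=bot.snapshot('side')
cv2.imwrite('pics/s6c.png',cv2.resize(p[180:340,240:400,::-1],None,fx=3.5,fy=3.5))"
```

```text
t 16.7 ee [ 0.5109 -0.0876  0.1457] R
 [[ 0.     1.    -0.002]
 [ 1.    -0.    -0.   ]
 [-0.    -0.002 -1.   ]] F [-0.3 -0.  -0. ] op 0.1
0.435 [(-56, 34.1), (-64, 33.7), (-72, 33.7), (-80, 33.7), (-88, 33.5), (-96, 33.8), (-102, 32.9), (-115, 29.2)]
0.465 [(-56, 33.7), (-64, 33.7), (-72, 33.7), (-80, 33.4), (-88, 33.3), (-96, 33.3), (-102, 33.2), (-115, 29.3)]
0.54 [(-56, 33.1), (-64, 33.5), (-72, 33.5), (-80, 33.3), (-88, 33.0), (-96, 33.4), (-102, 32.6), (-115, 28.9)]
0.56 [(-56, 33.9), (-64, 33.2), (-72, 33.3), (-80, 33.5), (-88, 33.5), (-96, 33.8), (-102, 33.2), (-115, 29.0)]
```

View pics/s6c.png

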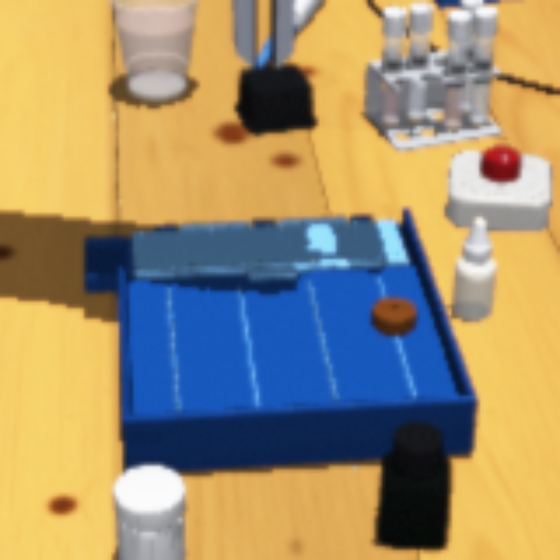

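The lid is shut flat over the trough at about (265,250), the brown tablet is alone on the deck at (393,315), and the bystanders have not moved. I'm handing in.

```bash
python3 -c "
from h import *
print(bot.sign_off())"
```

```text
the job is handed in; nothing more can be done
None
```

The job is done and handed in at about 17 s of the 51 s allowed: the three white tablets lie flat in the trough under the fully shut lid, the brown one is still on the deck, and the jar, bottles, cup and black cover were left where they stood.

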